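# Point out what goes on the axle, in order

## Task

Show a trainee, by pointing down at them with the fingertips, which parts go on the axle of the wheel and in what order: first the freewheel, then the thin spacer ring, then the flanged nut, and last the upper end of the wheel's axle, where you finish, still pointing at it. Bring the fingertips to about 3 cm above the middle of each and keep them there for two full seconds, and rise well clear on the way from one to the next. Touch nothing and do not point at any of the other small parts.

Things in the scene. Friction and masses are not known exactly. Their poses are not given: they have to be found in the camera images.
- freewheel: freewheel: a dark stepped stack of toothed sprockets, 101 mm across and 34 mm high, lying flat on the near left part of the table with its smallest sprocket up. Origin: centre of its underside; z up
- spacer_ring: spacer ring: a dark ring with a thin wall and a large hole, 37 mm across outside, about 30 mm inside, 8 mm high, lying flat among the small parts left of the wheel. Origin: centre of its underside, in the middle of the hole; z up
- flanged_nut: flanged nut: a grey hexagonal nut on a round flange, 21 mm across, 7 mm high, lying flange down among the small parts left of the wheel. Origin: centre of its underside; z up
- headset_cup: not to be pointed at: pale metal cup with a dark rubber seal on top, 41 mm across, 16 mm high. Origin: centre of its underside; z up
- bearing: not to be pointed at: greasy dark bearing cup, a thick-walled ring with a small hole, 38 mm across, 9 mm high. Origin: centre of its underside; z up
- valve_adaptor: not to be pointed at: small black tube lying on its side, 14 mm thick and 34 mm long. Origin: centre of its underside; its length lies along its y
- axle_end (a point): the upper end of the axle that stands up in the middle of the bicycle wheel; the thin axle (9 mm) leans about 9 degrees and the point is the middle of its top, about 152 mm above the table. The wheel lies almost level on a fixed stand; its tyre is 0.69 m across and at most 160 mm above the table (higher at the robot's left, lower at its right)

How it is judged:
By the outcome, as a careful person would: the job done as asked, in the order asked, and still so for the second after the job is handed in, with the robot touching nothing.
It also fails if it takes over 64 s, if anything falls off the work surface, if the arm or the gripper's body presses on something with over 40 N, if the wrist force passes 120 N, or if a joint passes its speed limit or range.

## Robot

A 6-joint arm with a two-finger parallel gripper is mounted at the origin on the work surface; the furniture and walls round the work are solid. World frame = base frame: x ahead of the robot, y to its left, z up, the work surface at z = 0. Lengths are in m, angles in rad, forces in N, time in s.
With the tool pointing down it reaches from about 0.35 to 0.775 m from the base axis. Payload 7.3 kg.
Tool frame: the origin (TCP) lies at the very end of the fingers, on their centre line; the grasp point (between the pads) lies 19 mm behind it; z points along the fingers, y is the direction in which the jaws open and shut (so a half turn about z gives the same grasp; the last joint's range is limited). The gripper opens to 92 mm and grips with 3 to 60 N. Pads are 19 mm wide; open, the fingers measure 130 mm over their backs; the gripper's body (75 mm by 190 mm) begins 47 mm behind the grasp point.
Start: joints at [1.01, 0.342, 1.524, -0, 1.275, -0.146], TCP at [0.212, 0.481, 0.227] pointing down, gripper open.
Joint ranges: [-2.53, 2.53], [-0.77, 2.02], [0.04, 2.7], [-1, 4.14], [0.28, 2.66], [-3.11, 3.11]. Speed limits (rad/s): [2.57, 2.57, 3.14, 3.14, 3.14, 3.14].

## Interface

Orientations are given as [roll, pitch, yaw] about the fixed x, y, z axes, in that order (R = Rz(yaw) Ry(pitch) Rx(roll)).
In Python, from cell import robot gives the robot as it stands.
- The arm moves only by the tool apply_moves, never from a script. Its argument "plan" is a list of rows, each an object of numbers: "tx", "ty", "tz": the shift along the tool's x, y, z in m; "yaw": the turn about the tool's z in rad; "grip": the opening, from -1 (shut) to 1 (fully open), so that 0 is half open. In form: [{"tx": .., "ty": .., "tz": .., "yaw": .., "grip": ..}, ...]. A call has 1 to 8 rows; each row is the pose to reach, as a shift and turn from the pose commanded when the call began, along the tool's axes at that moment; what a row does not reach only later rows make up. A row lasts 1/8 s, in which the tool goes at most 62.5 mm and 10.7 degrees, less where a joint would pass 70% of its speed; a pose out of reach is approached as far as the arm can. A call with a gripper value outside its range is refused whole. The fingers move at their own pace and stop on an object; "force" is the grip in N (left out, the last holds). Time passes only in rows, so rows that repeat a pose let the fingers close. It gives the time, the measured TCP pose, the force and the opening at its end, in the units of the state.
- robot.observe(): the state, without advancing time (a new reading comes with each control period).
- robot.read_camera(name): name is "scene" or "side" or "wrist"; returns (picture, depth): 400x640x3 uint8, red, green, blue; 400x640 float32, m along the optical axis (not along the pixel's ray), 0 where there is no reading.
- robot.get_calibration(name): a dict with "camera_matrix" (3x3 intrinsics, pixels), "R" (3x3) and "t" (3): a world point X has camera coordinates R X + t. Camera axes: x right, y down, z forward; pixel columns grow to the right and rows downward; lengths in m; the calibration is good to about 2 mm. The wrist camera is an equidistant fisheye: a pixel r from the principal point sees the ray r / f radians off the axis. A picture is of the moment at which its call begins: read the wrist's pose just before it. get_calibration takes no time and is no camera call; for the wrist camera it gives the pose at the moment of the call.
- robot.hand_in(): hands the job in, once; it reports no verdict.
Trained networks look in the newest picture that a camera, given by its name, has taken for a name from the list of things; names that differ only in an ending like _2 or _b are one class to them, and where a whole thing is asked for, a point or a joint stands for the part that bears it (a point fixed in the world has none). Each returns a list of dicts, best first, with "confidence" (0 to 1); they miss things now and then, are a little off and sometimes report something else, mostly with a low value. They report only what shows in the picture. A call takes as long as a camera call.
- robot.outline_of(label, camera): "region" (400x640 bool, what is visible of it) and "pixel" ([row, column] in pixels, amid what is visible of it).
- robot.tip_of(label, camera): "pixel" ([row, column] in pixels: a listed point, or the origin of a listed thing).
The state is a dict: "time": time; "qpos": joint angles; "qvel": joint speeds; "joint_efforts": joint torques, N m; "tool_pos": TCP position; "tool_rot": TCP orientation; "contact_force": force on the tool from outside, world axes, zero at the start; "torque": the same for the moment, N m; "opening": finger opening in m.
Only numpy, scipy, OpenCV 4.12 (cv2) and the standard library are available. Lean on these libraries where they do the work, as an engineer would, in place of code of your own. Each camera call takes 0.05 s, during which the arm holds its last target.

## Working session

There is one attempt and no reset: what is moved stays moved. The work goes in short steps, Python scripts to look and compute and a tool call to move; the robot and the scene stay as the last step left them, time stands still between calls to the robot, and variables do not carry over. Pictures are saved under pics/ and viewed, and the job is handed in when it is done.

Besides the shell and the picture viewer there is one more tool, called after "Request:" in YAML: its name, and indented under it one key for each argument. apply_moves: Moves the arm, as the interface text tells. Its arguments: {"type":"object","properties":{"plan":{"type":"array","items":{"type":"object","properties":{"tx":{"type":"number"},"ty":{"type":"number"},"tz":{"type":"number"},"yaw":{"type":"number"},"grip":{"type":"number"}}}},"force":{"type":"number"}},"required":["plan"]}

```bash
mkdir -p pics
cat > h.py <<'E'
import numpy as np, cv2
from cell import robot
def save(n,img): cv2.imwrite('pics/'+n,cv2.cvtColor(img,cv2.COLOR_RGB2BGR))
def px2w(cam,r,c,d):
    k=robot.get_calibration(cam);K=np.array(k['camera_matrix'])
    p=np.array([(c-K[0,2])/K[0,0]*d,(r-K[1,2])/K[1,1]*d,d])
    return np.array(k['R']).T@(p-np.array(k['t']))
def ray(cam,r,c):
    k=robot.get_calibration(cam);K=np.array(k['camera_matrix']);R=np.array(k['R']);t=np.array(k['t'])
    return -R.T@t, R.T@np.array([(c-K[0,2])/K[0,0],(r-K[1,2])/K[1,1],1.])
def atz(cam,r,c,z):
    o,d=ray(cam,r,c); return o+d*(z-o[2])/d[2]
E
python3 - <<'E'
from h import *
s=robot.observe();print(s['time'],s['tool_pos'],s['tool_rot'])
for cam in ['scene','side','wrist']:
    im,d=robot.read_camera(cam);save(cam+'0.png',im);np.save(cam+'0.npy',d)
    if cam=='wrist':continue
    for l in ['freewheel','spacer_ring','flanged_nut','headset_cup','bearing','valve_adaptor','axle_end']:
        try:
            for q in robot.tip_of(l,cam)[:3]:
                print(cam,l,q['pixel'],round(q['confidence'],2), [np.round(atz(cam,*q['pixel'],z),3) for z in ([.152] if l=='axle_end' else [0])])
        except Exception as e: print(l,e)
print(robot.observe()['time'])
E
```

```text
0.0 [0.21134321 0.48013804 0.22604652] [-3.14007532e+00 -2.27681829e-04  2.72678122e+00]
scene freewheel [238.3, 211.9] 0.72 [array([ 0.369,  0.266, -0.   ])]
scene spacer_ring [210.1, 248.0] 0.7 [array([ 0.501,  0.246, -0.   ])]
scene spacer_ring [194.0, 287.0] 0.61 [array([0.609, 0.188, 0.   ])]
scene flanged_nut [184.4, 274.3] 0.48 [array([0.632, 0.243, 0.   ])]
scene flanged_nut [190.9, 464.4] 0.32 [array([ 0.841, -0.251,  0.   ])]
scene headset_cup [212.1, 248.2] 0.48 [array([0.495, 0.241, 0.   ])]
scene headset_cup [194.2, 287.6] 0.38 [array([0.609, 0.186, 0.   ])]
scene bearing [200.4, 262.8] 0.68 [array([0.555, 0.233, 0.   ])]
scene valve_adaptor [207.0, 272.4] 0.49 [array([0.542, 0.195, 0.   ])]
scene axle_end [186.5, 462.3] 0.89 [array([ 0.643, -0.265,  0.152])]
side freewheel [323.7, 391.4] 0.81 [array([0.366, 0.262, 0.   ])]
side spacer_ring [297.5, 280.1] 0.55 [array([0.597, 0.183, 0.   ])]
side flanged_nut [319.7, 257.8] 0.55 [array([0.64 , 0.247, 0.   ])]
side flanged_nut [147.5, 273.6] 0.31 [array([ 0.667, -0.627,  0.   ])]
side headset_cup [320.0, 324.6] 0.84 [array([0.502, 0.25 , 0.   ])]
side bearing [315.6, 298.6] 0.62 [array([0.556, 0.237, 0.   ])]
side valve_adaptor [302.2, 307.1] 0.51 [array([0.538, 0.198, 0.   ])]
side axle_end [146.2, 274.0] 0.84 [array([ 0.635, -0.289,  0.152])]
0.85
```

Run:
```python
import cv2
a=cv2.imread('pics/scene0.png');cv2.imwrite('pics/sc1.png',cv2.resize(a[160:280,170:330],None,fx=5,fy=5,interpolation=2))
cv2.imwrite('pics/sc2.png',cv2.resize(a[150:250,400:520],None,fx=5,fy=5,interpolation=2))
a=cv2.imread('pics/side0.png');cv2.imwrite('pics/sd1.png',cv2.resize(a[260:370,230:430],None,fx=4,fy=4,interpolation=2))
cv2.imwrite('pics/sd2.png',cv2.resize(a[110:210,220:340],None,fx=5,fy=5,interpolation=2))
```

```text
(no output)
```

View pics/scene0.png

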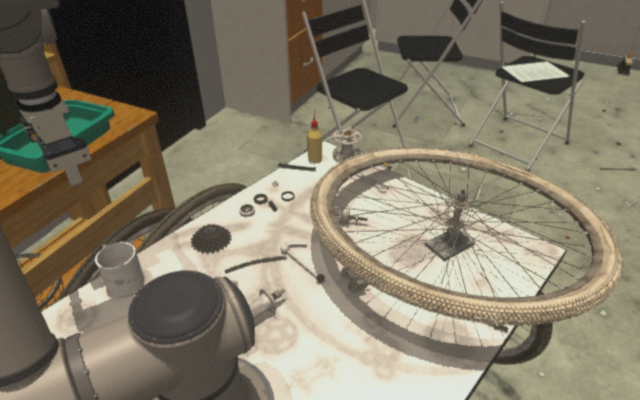

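View pics/side0.png

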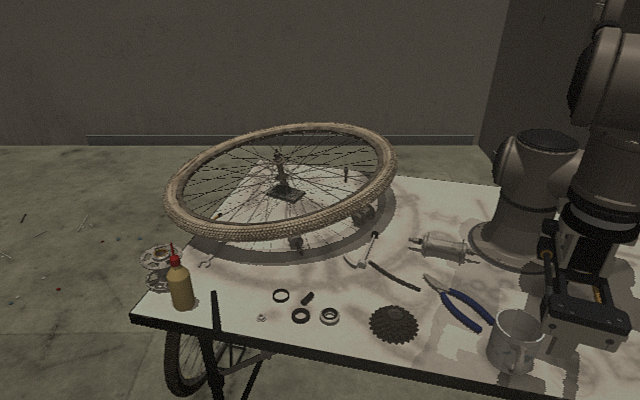

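View pics/wrist0.png

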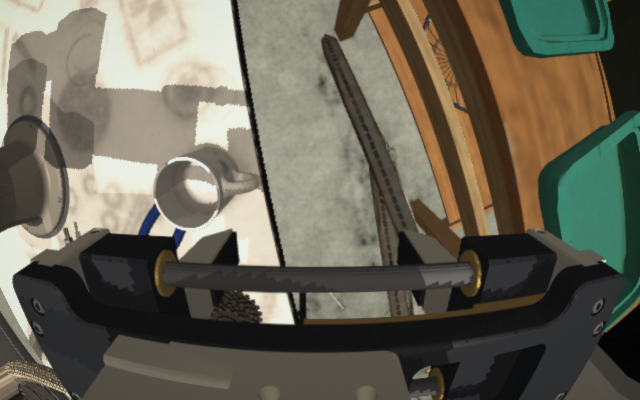

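```bash
ls pics
```

```text
sc1.png
sc2.png
scene0.png
sd1.png
sd2.png
side0.png
wrist0.png
```

View pics/sc1.png

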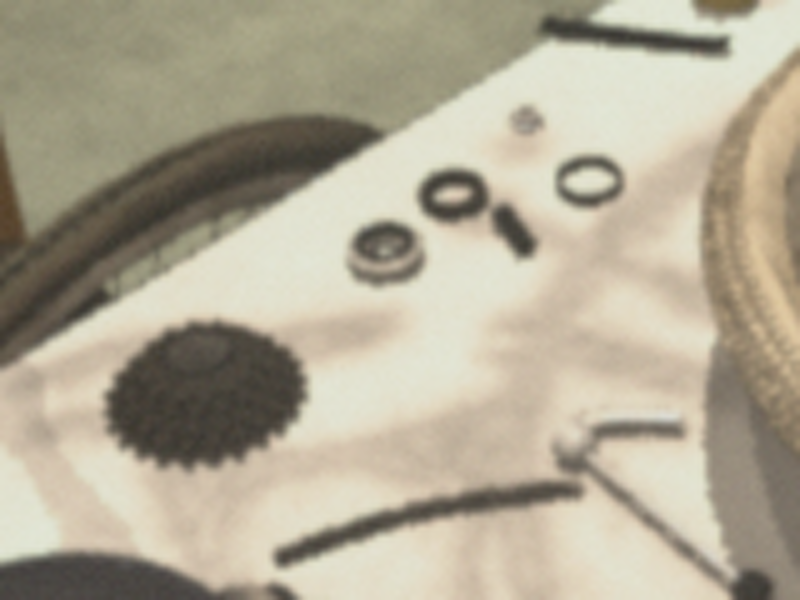

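View pics/sd1.png

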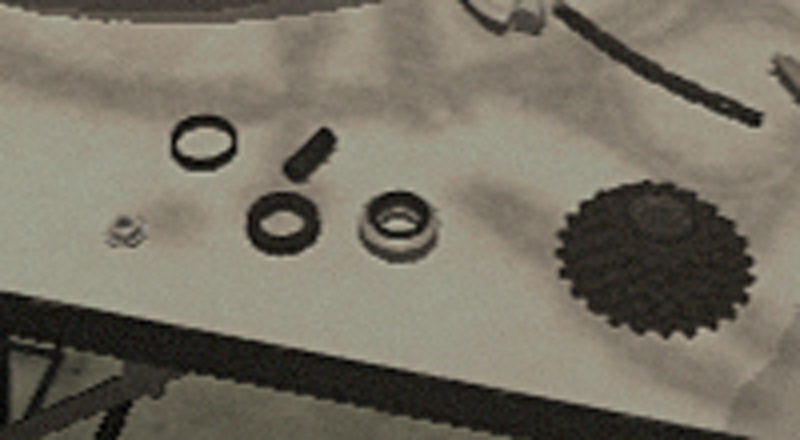

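View pics/sc2.png

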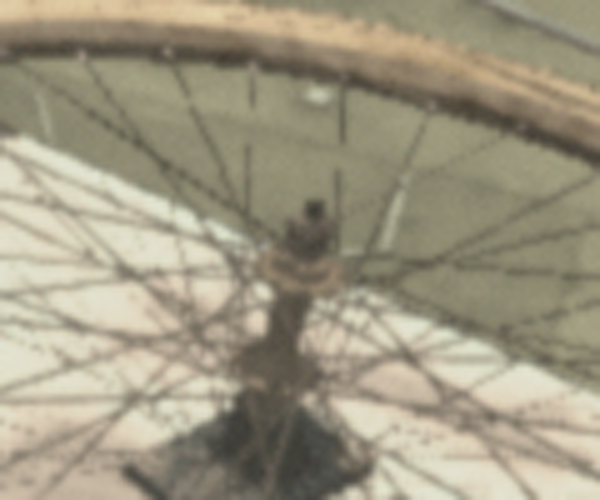

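View pics/sd2.png

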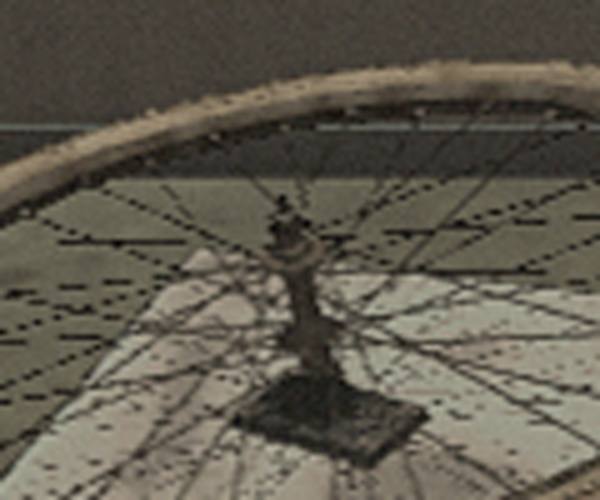

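```bash
cat > tri.py <<'E'
from h import *
def tri(a,b):
    (o1,d1),(o2,d2)=ray('scene',*a),ray('side',*b)
    d1/=np.linalg.norm(d1);d2/=np.linalg.norm(d2)
    A=np.stack([d1,-d2],1);s=np.linalg.lstsq(A,o2-o1,rcond=None)[0]
    p,q=o1+s[0]*d1,o2+s[1]*d2
    return np.round((p+q)/2,4),round(np.linalg.norm(p-q),4)
E
python3 - <<'E'
from tri import *
print('axle net',tri((186.5,462.3),(146.2,274)),'eye',tri((190.5,462.7),(150,276.6)))
for n,a,b,z in [('ring',(196,288),(295.7,281),.004),('nut',(184,275.4),(317.7,261.5),.0035),('fw',(231,210.5),(313,395),.034)]:
    print(n,tri(a,b),np.round(atz('scene',*a,z),4),np.round(atz('side',*b,z),4))
for cam in ['scene','side']:
    d=np.load(cam+'0.npy')
    r,c=np.nonzero(d>0);k=robot.get_calibration(cam);K=np.array(k['camera_matrix']);D=d[r,c]
    P=np.stack([(c-K[0,2])/K[0,0]*D,(r-K[1,2])/K[1,1]*D,D],1)
    W=(P-np.array(k['t']))@np.array(k['R'])
    print(cam)
    m=(W[:,0]>.15)&(W[:,0]<.95)&(W[:,1]>-.65)&(W[:,1]<.45)&(W[:,2]<.35)
    W=W[m];np.save(cam+'W.npy',W)
    hm=np.full((20,28),-1.);i=((W[:,0]-.15)/.04).astype(int);j=((W[:,1]+.65)/.04).astype(int)
    np.maximum.at(hm,(i,j),W[:,2])
    print('y',np.round(-.63+.04*np.arange(28),2)[12:])
    for q in range(20): print('%.2f'%(.17+.04*q),' '.join('%4d'%round(v*1000) for v in hm[q,12:]))
    for z0 in(.135,.14):
        m=(np.hypot(W[:,0]-.64,W[:,1]+.27)<.05)&(W[:,2]>.12); 
    V=W[m];o=np.argsort(-V[:,2])[:15];print(np.round(V[o],3).tolist())
E
```

```text
axle net (array([ 0.6327, -0.2661,  0.1605]), np.float64(0.0027)) eye (array([ 0.6275, -0.2684,  0.1502]), np.float64(0.0032))
ring (array([0.5967, 0.1792, 0.003 ]), np.float64(0.0032)) [0.5977 0.1784 0.004 ] [0.5954 0.1818 0.004 ]
nut (array([6.332e-01, 2.408e-01, 5.000e-04]), np.float64(0.0018)) [0.631  0.2385 0.0035] [0.632  0.2445 0.0035]
fw (array([0.3629, 0.2613, 0.0302]), np.float64(0.0021)) [0.3609 0.258  0.034 ] [0.3632 0.2658 0.034 ]
scene
y [-0.15 -0.11 -0.07 -0.03  0.01  0.05  0.09  0.13  0.17  0.21  0.25  0.29
  0.33  0.37  0.41  0.45]
0.17    4    4    4    4    4 -1000 -1000 -1000 -1000 -1000 -1000   91   93  335  337  350
0.21    4    4    4    6   45   47 -1000 -1000 -1000 -1000 -1000    5   92  336  349  350
0.25    4    3    3    3   58   55    3   15    4    2    4    4    5    4    1 -1000
0.29  160  144    4    4   37    4    5    7   10    4    4    3    4    5 -1000 -1000
0.33  159  157  152    4    4    3    3   11   10   17   35   36    4    4 -1000 -1000
0.37  143  149  153  148   14   14   11   11    5   18   35   36    5    2 -1000 -1000
0.41  130  131  1
[... 3122 characters left out ...]
67   76   82    7   71   70    0  163    2 -1000 -1000 -1000 -1000 -1000
0.85   61   60   69   76   72    3   79   79   71    2    2 -1000 -1000 -1000 -1000 -1000
0.89   59   65   68   66 -301 -254   76   78   71    2   -1 -1000 -1000 -1000 -1000 -1000
0.93   61   62   48 -404 -354 -252 -301 -1000 -1000   -8 -1000 -1000 -1000 -1000 -1000 -1000
[[0.628, -0.27, 0.151], [0.625, -0.266, 0.15], [0.626, -0.274, 0.15], [0.628, -0.267, 0.149], [0.631, -0.268, 0.149], [0.625, -0.265, 0.147], [0.628, -0.265, 0.147], [0.628, -0.264, 0.145], [0.623, -0.271, 0.144], [0.62, -0.272, 0.144], [0.626, -0.265, 0.144], [0.623, -0.267, 0.143], [0.622, -0.262, 0.142], [0.62, -0.262, 0.142], [0.632, -0.27, 0.142]]
```

Run:
```python
from h import *
k=robot.get_calibration('wrist');R,t=np.array(k['R']),np.array(k['t']);s=robot.observe()
c=-R.T@t; Z=s['tool_rot'][2]
d=c-s['tool_pos'];print('cam in tool',d@[np.cos(Z),np.sin(Z),0],d@[np.sin(Z),-np.cos(Z),0],-d[2])
for cam in ['scene','side']:
    W=np.load(cam+'W.npy')
    for n,x,y,rad,z in [('ring',.597,.18,.026,.007),('nut',.632,.242,.02,.006),('fw',.362,.262,.07,.008),('fwtop',.362,.262,.07,.030)]:
        V=W[(np.hypot(W[:,0]-x,W[:,1]-y)<rad)&(W[:,2]>z)]
        if len(V): print(cam,n,len(V),'mean',V.mean(0).round(4),'mid',((V.max(0)+V.min(0))/2).round(4),'ext',(V.max(0)-V.min(0)).round(3))
```

```text
cam in tool 0.0743470049600334 0.0007240920345501577 -0.15868357140003864
scene ring 25 mean [0.5959 0.1802 0.0089] mid [0.5944 0.1794 0.0101] ext [0.037 0.035 0.006]
scene nut 12 mean [0.6325 0.239  0.0082] mid [0.6328 0.2398 0.0086] ext [0.014 0.012 0.005]
scene fw 661 mean [0.3559 0.2579 0.0205] mid [0.3638 0.2652 0.0223] ext [0.089 0.087 0.028]
scene fwtop 61 mean [0.3625 0.262  0.0325] mid [0.3658 0.2583 0.0333] ext [0.044 0.05  0.006]
side ring 35 mean [0.5931 0.1817 0.008 ] mid [0.5953 0.1823 0.0086] ext [0.035 0.036 0.003]
side nut 19 mean [0.6322 0.2428 0.0074] mid [0.6328 0.2417 0.0078] ext [0.013 0.014 0.004]
side fw 1052 mean [0.3649 0.275  0.0201] mid [0.3623 0.2679 0.0216] ext [0.087 0.085 0.027]
side fwtop 91 mean [0.3624 0.2662 0.0322] mid [0.3625 0.2652 0.0326] ext [0.036 0.037 0.005]
```

Request:
apply_moves:
  plan:
    - {"tx": -0.02, "ty": -0.012, "tz": 0, "yaw": 0.14, "grip": -1}
    - {"tx": -0.05, "ty": -0.03, "tz": 0, "yaw": 0.29, "grip": -1}
    - {"tx": -0.085, "ty": -0.052, "tz": 0, "yaw": 0.44, "grip": -1}
    - {"tx": -0.12, "ty": -0.075, "tz": 0, "yaw": 0.59, "grip": -1}
    - {"tx": -0.155, "ty": -0.095, "tz": 0, "yaw": 0.74, "grip": -1}
    - {"tx": -0.19, "ty": -0.115, "tz": 0, "yaw": 0.89, "grip": -1}
    - {"tx": -0.213, "ty": -0.13, "tz": 0, "yaw": 1.03, "grip": -1}
    - {"tx": -0.225, "ty": -0.137, "tz": 0, "yaw": 1.156, "grip": -1}
  force: 5

```text
time: 1.85
tool_pos: [0.363, 0.2632, 0.2269]
tool_rot: [3.141, -0.0, 1.565]
contact_force: [-0.2, 0.5, 0.1]
opening: 0.0161
```

Request:
apply_moves:
  plan:
    - {"tz": 0.02, "grip": -1}
    - {"tz": 0.05, "grip": -1}
    - {"tz": 0.085, "grip": -1}
    - {"tz": 0.12, "grip": -1}
    - {"tz": 0.145, "grip": -1}
    - {"tz": 0.158, "grip": -1}
    - {"tz": 0.162, "grip": -1}
    - {"tz": 0.162, "grip": -1}

```text
schema error: expected keys tx, ty, tz, yaw, grip
```

Run:
```python
from h import *
s=robot.observe();print(s['time'],s['tool_pos'],s['tool_rot'],s['opening'])
for cam in ['side','wrist']:
    im,d=robot.read_camera(cam);save(cam+'1.png',im)
im=cv2.imread('pics/side1.png');cv2.imwrite('pics/side1c.png',cv2.resize(im[200:400,260:560],None,fx=2.5,fy=2.5))
```

```text
1.85 [0.36304733 0.2632476  0.22686635] [ 3.14121292e+00 -7.42239349e-05  1.56478090e+00] 0.016111991741842756
```

View pics/side1c.png

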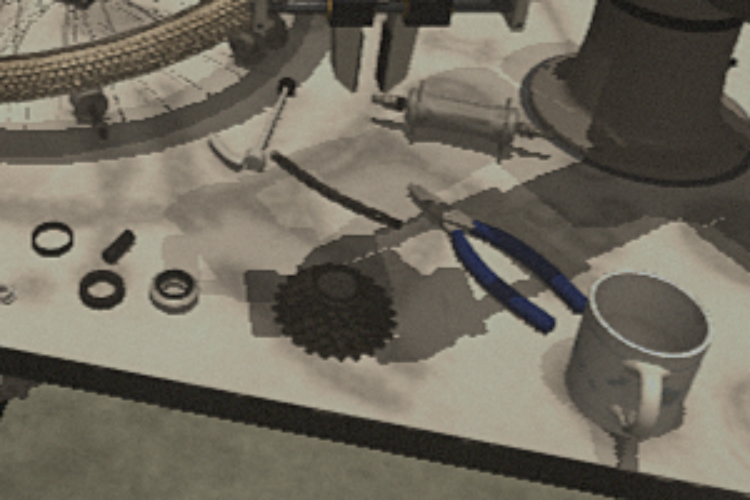

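View pics/wrist1.png

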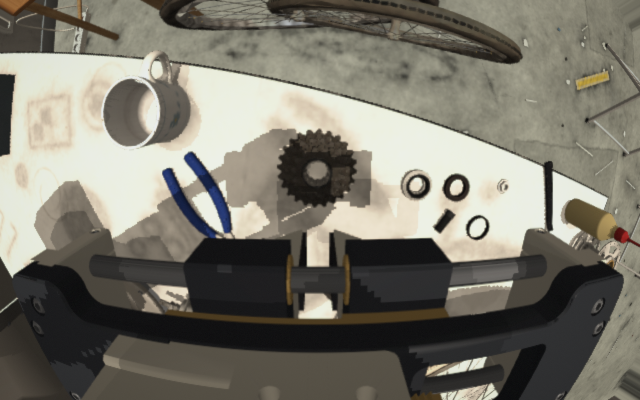

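The plan was refused because every row needs all five keys, so the arm hasn't moved. The wrist picture shows the freewheel hub at (317,171), the ring at (477,227) and the nut at (503,185). I'll check those positions against the earlier measurements.

Run:
```python
from h import *
k=robot.get_calibration('wrist');K=np.array(k['camera_matrix']);R,t=np.array(k['R']),np.array(k['t'])
for n,c,r,z in [('fw',317,171,.034),('ring',477.5,227.5,.004),('nut',503,185.5,.0035)]:
    v=np.array([c-K[0,2],r-K[1,2]]);a=np.hypot(*v)/K[0,0];u=v/np.hypot(*v)
    d=R.T@np.array([*(u*np.sin(a)),np.cos(a)]);o=-R.T@t
    print(n,(o+d*(z-o[2])/d[2]).round(4))
```

```text
fw [0.3633 0.2692 0.034 ]
ring [0.5974 0.1821 0.004 ]
nut [0.6323 0.2455 0.0035]
```

Request:
apply_moves:
  plan:
    - {"tx": 0, "ty": 0, "yaw": 0, "tz": 0.02, "grip": -1}
    - {"tx": 0, "ty": 0, "yaw": 0, "tz": 0.05, "grip": -1}
    - {"tx": 0, "ty": 0, "yaw": 0, "tz": 0.085, "grip": -1}
    - {"tx": 0, "ty": 0, "yaw": 0, "tz": 0.12, "grip": -1}
    - {"tx": 0, "ty": 0, "yaw": 0, "tz": 0.145, "grip": -1}
    - {"tx": 0, "ty": 0, "yaw": 0, "tz": 0.158, "grip": -1}
    - {"tx": 0, "ty": 0, "yaw": 0, "tz": 0.162, "grip": -1}
    - {"tx": 0, "ty": 0, "yaw": 0, "tz": 0.162, "grip": -1}

```text
time: 2.95
tool_pos: [0.3626, 0.2648, 0.0652]
tool_rot: [3.141, -0.001, 1.572]
contact_force: [-0.1, 0.1, 0.4]
opening: 0.0007
```

Request:
apply_moves:
  plan:
    - {"tx": 0, "ty": 0, "yaw": 0, "tz": 0, "grip": -1}
    - {"tx": 0, "ty": 0, "yaw": 0, "tz": 0, "grip": -1}
    - {"tx": 0, "ty": 0, "yaw": 0, "tz": 0, "grip": -1}
    - {"tx": 0, "ty": 0, "yaw": 0, "tz": 0, "grip": -1}
    - {"tx": 0, "ty": 0, "yaw": 0, "tz": 0, "grip": -1}
    - {"tx": 0, "ty": 0, "yaw": 0, "tz": 0, "grip": -1}
    - {"tx": 0, "ty": 0, "yaw": 0, "tz": 0, "grip": -1}
    - {"tx": 0, "ty": 0, "yaw": 0, "tz": 0, "grip": -1}

```text
time: 3.95
tool_pos: [0.3623, 0.2644, 0.0647]
tool_rot: [3.142, -0.0, 1.571]
contact_force: [0.3, 0.4, -0.5]
opening: 0.0008
```

Run:
```python
from h import *
im,d=robot.read_camera('side');save('side2.png',im)
print(robot.observe()['tool_pos'],robot.observe()['time'])
im=cv2.imread('pics/side2.png');cv2.imwrite('pics/side2c.png',cv2.resize(im[200:400,260:560],None,fx=2.5,fy=2.5))
```

```text
[0.362273   0.26447499 0.06471223] 4.0
```

Request:
apply_moves:
  plan:
    - {"tx": 0, "ty": 0, "yaw": 0, "tz": 0, "grip": -1}
    - {"tx": 0, "ty": 0, "yaw": 0, "tz": 0, "grip": -1}
    - {"tx": 0, "ty": 0, "yaw": 0, "tz": 0, "grip": -1}
    - {"tx": 0, "ty": 0, "yaw": 0, "tz": 0, "grip": -1}
    - {"tx": 0, "ty": 0, "yaw": 0, "tz": 0, "grip": -1}
    - {"tx": 0, "ty": 0, "yaw": 0, "tz": 0, "grip": -1}
    - {"tx": 0, "ty": 0, "yaw": 0, "tz": 0, "grip": -1}
    - {"tx": 0, "ty": 0, "yaw": 0, "tz": 0, "grip": -1}

```text
time: 5.0
tool_pos: [0.3623, 0.2645, 0.0647]
tool_rot: [3.142, -0.0, 1.571]
contact_force: [-1.1, 0.6, -0.5]
opening: -0.0001
```

View pics/side2c.png

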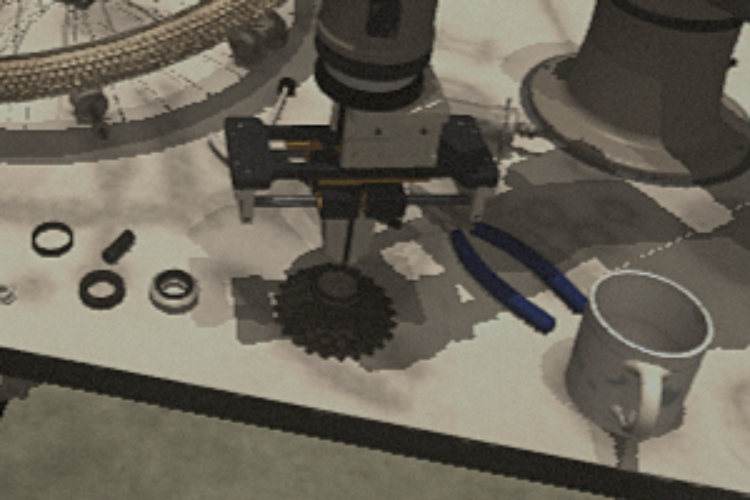

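Request:
apply_moves:
  plan:
    - {"tx": 0, "ty": 0, "yaw": 0, "tz": 0, "grip": -1}
    - {"tx": 0, "ty": 0, "yaw": 0, "tz": 0, "grip": -1}
    - {"tx": 0, "ty": 0, "yaw": 0, "tz": 0, "grip": -1}
    - {"tx": 0, "ty": 0, "yaw": 0, "tz": -0.03, "grip": -1}
    - {"tx": 0, "ty": 0, "yaw": 0, "tz": -0.075, "grip": -1}
    - {"tx": 0, "ty": 0, "yaw": 0, "tz": -0.12, "grip": -1}
    - {"tx": 0, "ty": 0, "yaw": 0, "tz": -0.15, "grip": -1}
    - {"tx": 0, "ty": 0, "yaw": 0, "tz": -0.165, "grip": -1}

```text
time: 6.0
tool_pos: [0.3627, 0.2647, 0.2316]
tool_rot: [3.139, -0.001, 1.571]
contact_force: [0.4, -0.3, -0.6]
opening: 0.0002
```

Request:
apply_moves:
  plan:
    - {"tx": -0.007, "ty": 0.02, "yaw": 0, "tz": 0, "grip": -1}
    - {"tx": -0.02, "ty": 0.056, "yaw": 0, "tz": 0, "grip": -1}
    - {"tx": -0.036, "ty": 0.1, "yaw": 0, "tz": 0, "grip": -1}
    - {"tx": -0.052, "ty": 0.145, "yaw": 0, "tz": 0, "grip": -1}
    - {"tx": -0.066, "ty": 0.185, "yaw": 0, "tz": 0, "grip": -1}
    - {"tx": -0.077, "ty": 0.216, "yaw": 0, "tz": 0, "grip": -1}
    - {"tx": -0.083, "ty": 0.234, "yaw": 0, "tz": 0, "grip": -1}
    - {"tx": -0.083, "ty": 0.234, "yaw": 0, "tz": 0, "grip": -1}

```text
time: 7.0
tool_pos: [0.5973, 0.1799, 0.2276]
tool_rot: [-3.139, 0.001, 1.569]
contact_force: [-0.7, -0.1, 0.0]
opening: 0.0006
```

Request:
apply_moves:
  plan:
    - {"tx": 0, "ty": 0, "yaw": 0, "tz": 0.02, "grip": -1}
    - {"tx": 0, "ty": 0, "yaw": 0, "tz": 0.055, "grip": -1}
    - {"tx": 0, "ty": 0, "yaw": 0, "tz": 0.095, "grip": -1}
    - {"tx": 0, "ty": 0, "yaw": 0, "tz": 0.13, "grip": -1}
    - {"tx": 0, "ty": 0, "yaw": 0, "tz": 0.16, "grip": -1}
    - {"tx": 0, "ty": 0, "yaw": 0, "tz": 0.18, "grip": -1}
    - {"tx": 0, "ty": 0, "yaw": 0, "tz": 0.19, "grip": -1}
    - {"tx": 0, "ty": 0, "yaw": 0, "tz": 0.19, "grip": -1}

```text
time: 8.0
tool_pos: [0.5957, 0.1814, 0.0392]
tool_rot: [-3.14, 0.0, 1.571]
contact_force: [-0.6, 0.8, 0.6]
opening: 0.0005
```

Request:
apply_moves:
  plan:
    - {"tx": 0, "ty": 0, "yaw": 0, "tz": 0, "grip": -1}
    - {"tx": 0, "ty": 0, "yaw": 0, "tz": 0, "grip": -1}
    - {"tx": 0, "ty": 0, "yaw": 0, "tz": 0, "grip": -1}
    - {"tx": 0, "ty": 0, "yaw": 0, "tz": 0, "grip": -1}
    - {"tx": 0, "ty": 0, "yaw": 0, "tz": 0, "grip": -1}
    - {"tx": 0, "ty": 0, "yaw": 0, "tz": 0, "grip": -1}
    - {"tx": 0, "ty": 0, "yaw": 0, "tz": 0, "grip": -1}
    - {"tx": 0, "ty": 0, "yaw": 0, "tz": 0, "grip": -1}

```text
time: 9.0
tool_pos: [0.5963, 0.1815, 0.0397]
tool_rot: [3.142, -0.0, 1.571]
contact_force: [-0.6, 0.1, -0.2]
opening: 0.0004
```

Run:
```python
from h import *
im,d=robot.read_camera('side');save('side3.png',im)
print(robot.observe()['tool_pos'],robot.observe()['time'])
im=cv2.imread('pics/side3.png');cv2.imwrite('pics/side3c.png',cv2.resize(im[200:360,180:420],None,fx=3.2,fy=3.2))
```

```text
[0.59628391 0.18146953 0.03971426] 9.05
```

View pics/side3c.png

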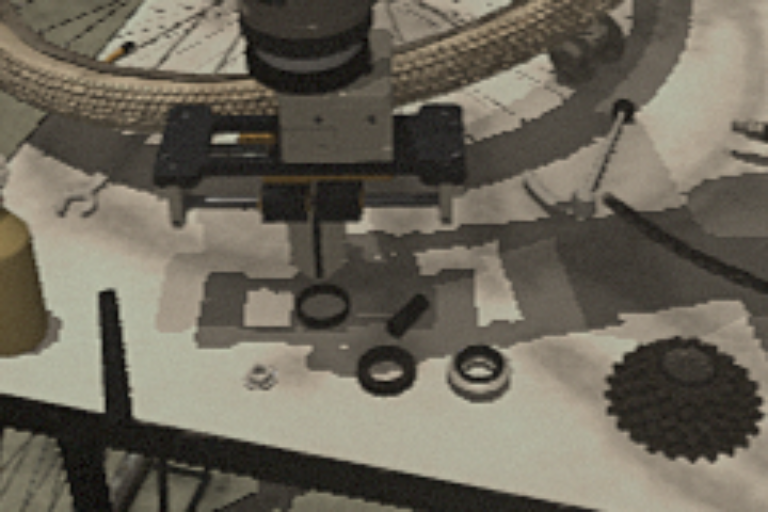

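The picture shows the fingertips just above the thin ring, with the gripper clear of the tyre. I'll hold here, then rise.

Request:
apply_moves:
  plan:
    - {"tx": 0, "ty": 0, "yaw": 0, "tz": 0, "grip": -1}
    - {"tx": 0, "ty": 0, "yaw": 0, "tz": 0, "grip": -1}
    - {"tx": 0, "ty": 0, "yaw": 0, "tz": 0, "grip": -1}
    - {"tx": 0, "ty": 0, "yaw": 0, "tz": 0, "grip": -1}
    - {"tx": 0, "ty": 0, "yaw": 0, "tz": 0, "grip": -1}
    - {"tx": 0, "ty": 0, "yaw": 0, "tz": 0, "grip": -1}
    - {"tx": 0, "ty": 0, "yaw": 0, "tz": 0, "grip": -1}
    - {"tx": 0, "ty": 0, "yaw": 0, "tz": 0, "grip": -1}

```text
time: 10.05
tool_pos: [0.5963, 0.1815, 0.0397]
tool_rot: [3.141, -0.0, 1.571]
contact_force: [0.7, -0.3, 0.0]
opening: 0.0008
```

Request:
apply_moves:
  plan:
    - {"tx": 0, "ty": 0, "yaw": 0, "tz": 0, "grip": -1}
    - {"tx": 0, "ty": 0, "yaw": 0, "tz": 0, "grip": -1}
    - {"tx": 0, "ty": 0, "yaw": 0, "tz": 0, "grip": -1}
    - {"tx": 0, "ty": 0, "yaw": 0, "tz": -0.03, "grip": -1}
    - {"tx": 0, "ty": 0, "yaw": 0, "tz": -0.075, "grip": -1}
    - {"tx": 0, "ty": 0, "yaw": 0, "tz": -0.12, "grip": -1}
    - {"tx": 0, "ty": 0, "yaw": 0, "tz": -0.15, "grip": -1}
    - {"tx": 0, "ty": 0, "yaw": 0, "tz": -0.165, "grip": -1}

```text
time: 11.05
tool_pos: [0.5968, 0.1816, 0.2067]
tool_rot: [3.139, -0.001, 1.571]
contact_force: [-0.1, -0.2, -0.4]
opening: 0.0004
```

Request:
apply_moves:
  plan:
    - {"tx": 0.012, "ty": 0.007, "yaw": 0, "tz": 0, "grip": -1}
    - {"tx": 0.03, "ty": 0.018, "yaw": 0, "tz": 0, "grip": -1}
    - {"tx": 0.05, "ty": 0.03, "yaw": 0, "tz": 0, "grip": -1}
    - {"tx": 0.061, "ty": 0.036, "yaw": 0, "tz": 0, "grip": -1}
    - {"tx": 0.061, "ty": 0.036, "yaw": 0, "tz": 0, "grip": -1}

```text
time: 11.68
tool_pos: [0.632, 0.2432, 0.203]
tool_rot: [-3.139, 0.001, 1.572]
contact_force: [-0.6, -0.5, 0.8]
opening: 0.0004
```

Run:
```python
from h import *
print(robot.observe()['tool_pos'],robot.observe()['time'])
```

```text
[0.63198333 0.24324322 0.20297956] 11.675
```

Request:
apply_moves:
  plan:
    - {"tx": 0, "ty": 0, "yaw": 0, "tz": 0.02, "grip": -1}
    - {"tx": 0, "ty": 0, "yaw": 0, "tz": 0.055, "grip": -1}
    - {"tx": 0, "ty": 0, "yaw": 0, "tz": 0.095, "grip": -1}
    - {"tx": 0, "ty": 0, "yaw": 0, "tz": 0.13, "grip": -1}
    - {"tx": 0, "ty": 0, "yaw": 0, "tz": 0.153, "grip": -1}
    - {"tx": 0, "ty": 0, "yaw": 0, "tz": 0.164, "grip": -1}
    - {"tx": 0, "ty": 0, "yaw": 0, "tz": 0.167, "grip": -1}
    - {"tx": 0, "ty": 0, "yaw": 0, "tz": 0.167, "grip": -1}

```text
time: 12.68
tool_pos: [0.6328, 0.2425, 0.0386]
tool_rot: [3.14, -0.0, 1.571]
contact_force: [-0.7, 0.4, 0.8]
opening: 0.0001
```

Request:
apply_moves:
  plan:
    - {"tx": 0, "ty": 0, "yaw": 0, "tz": 0, "grip": -1}
    - {"tx": 0, "ty": 0, "yaw": 0, "tz": 0, "grip": -1}
    - {"tx": 0, "ty": 0, "yaw": 0, "tz": 0, "grip": -1}
    - {"tx": 0, "ty": 0, "yaw": 0, "tz": 0, "grip": -1}
    - {"tx": 0, "ty": 0, "yaw": 0, "tz": 0, "grip": -1}
    - {"tx": 0, "ty": 0, "yaw": 0, "tz": 0, "grip": -1}
    - {"tx": 0, "ty": 0, "yaw": 0, "tz": 0, "grip": -1}
    - {"tx": 0, "ty": 0, "yaw": 0, "tz": 0, "grip": -1}

```text
time: 13.68
tool_pos: [0.6323, 0.2424, 0.0377]
tool_rot: [3.142, -0.0, 1.571]
contact_force: [-0.0, 0.1, 1.1]
opening: 0.0008
```

Run:
```python
from h import *
im,d=robot.read_camera('side');save('side4.png',im)
print(robot.observe()['tool_pos'],robot.observe()['time'])
im=cv2.imread('pics/side4.png');cv2.imwrite('pics/side4c.png',cv2.resize(im[200:360,180:420],None,fx=3.2,fy=3.2))
```

```text
[0.63229195 0.24245802 0.03772908] 13.725
```

View pics/side4c.png

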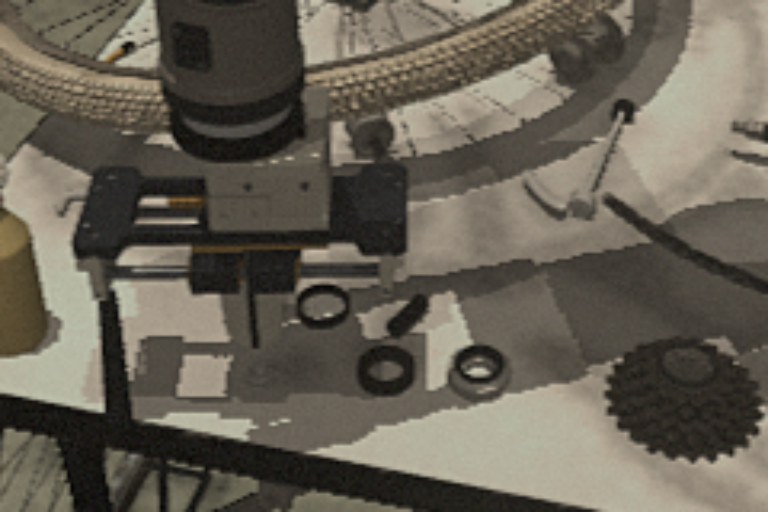

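The fingertips are straight above the nut. I'll hold, then rise to cross the wheel.

Request:
apply_moves:
  plan:
    - {"tx": 0, "ty": 0, "yaw": 0, "tz": 0, "grip": -1}
    - {"tx": 0, "ty": 0, "yaw": 0, "tz": 0, "grip": -1}
    - {"tx": 0, "ty": 0, "yaw": 0, "tz": 0, "grip": -1}
    - {"tx": 0, "ty": 0, "yaw": 0, "tz": 0, "grip": -1}
    - {"tx": 0, "ty": 0, "yaw": 0, "tz": 0, "grip": -1}
    - {"tx": 0, "ty": 0, "yaw": 0, "tz": 0, "grip": -1}
    - {"tx": 0, "ty": 0, "yaw": 0, "tz": 0, "grip": -1}
    - {"tx": 0, "ty": 0, "yaw": 0, "tz": 0, "grip": -1}

```text
time: 14.72
tool_pos: [0.6323, 0.2425, 0.0377]
tool_rot: [3.142, -0.0, 1.571]
contact_force: [-0.3, -0.3, -0.9]
opening: 0.0004
```

Request:
apply_moves:
  plan:
    - {"tx": 0, "ty": 0, "yaw": 0, "tz": 0, "grip": -1}
    - {"tx": 0, "ty": 0, "yaw": 0, "tz": 0, "grip": -1}
    - {"tx": 0, "ty": 0, "yaw": 0, "tz": 0, "grip": -1}
    - {"tx": 0, "ty": 0, "yaw": 0, "tz": -0.04, "grip": -1}
    - {"tx": 0, "ty": 0, "yaw": 0, "tz": -0.095, "grip": -1}
    - {"tx": 0, "ty": 0, "yaw": 0, "tz": -0.15, "grip": -1}
    - {"tx": 0, "ty": 0, "yaw": 0, "tz": -0.195, "grip": -1}
    - {"tx": 0, "ty": 0, "yaw": 0, "tz": -0.225, "grip": -1}

```text
time: 15.72
tool_pos: [0.6326, 0.2426, 0.2658]
tool_rot: [3.138, -0.001, 1.571]
contact_force: [0.7, -0.3, 0.5]
opening: 0.0002
```

Request:
apply_moves:
  plan:
    - {"tx": -0.02, "ty": 0, "yaw": 0, "tz": 0, "grip": -1}
    - {"tx": -0.05, "ty": 0, "yaw": 0, "tz": 0, "grip": -1}
    - {"tx": -0.085, "ty": 0, "yaw": 0, "tz": 0, "grip": -1}
    - {"tx": -0.12, "ty": 0, "yaw": 0, "tz": 0, "grip": -1}
    - {"tx": -0.16, "ty": 0, "yaw": 0, "tz": 0, "grip": -1}
    - {"tx": -0.2, "ty": 0, "yaw": 0, "tz": 0, "grip": -1}
    - {"tx": -0.235, "ty": -0.002, "yaw": 0, "tz": 0, "grip": -1}
    - {"tx": -0.255, "ty": -0.003, "yaw": 0, "tz": 0, "grip": -1}

```text
time: 16.73
tool_pos: [0.6283, -0.015, 0.2612]
tool_rot: [-3.139, -0.0, 1.569]
contact_force: [1.1, -1.0, 0.1]
opening: 0.0006
```

Request:
apply_moves:
  plan:
    - {"tx": -0.02, "ty": 0, "yaw": 0, "tz": 0, "grip": -1}
    - {"tx": -0.05, "ty": 0, "yaw": 0, "tz": 0, "grip": -1}
    - {"tx": -0.085, "ty": 0, "yaw": 0, "tz": 0, "grip": -1}
    - {"tx": -0.12, "ty": 0, "yaw": 0, "tz": 0, "grip": -1}
    - {"tx": -0.16, "ty": 0, "yaw": 0, "tz": 0, "grip": -1}
    - {"tx": -0.2, "ty": 0, "yaw": 0, "tz": 0, "grip": -1}
    - {"tx": -0.235, "ty": -0.002, "yaw": 0, "tz": 0, "grip": -1}
    - {"tx": -0.255, "ty": -0.002, "yaw": 0, "tz": 0, "grip": -1}

```text
time: 17.73
tool_pos: [0.627, -0.269, 0.2621]
tool_rot: [-3.141, -0.001, 1.57]
contact_force: [-0.0, 0.7, 0.0]
opening: 0.0005
```

Run:
```python
from h import *
s=robot.observe();print(s['tool_pos'],s['time'],s['qpos'])
for cam in ['side','scene']:
    im,d=robot.read_camera(cam);save(cam+'5.png',im)
    q=robot.tip_of('axle_end',cam);print(cam,[(x['pixel'],round(x['confidence'],2)) for x in q[:2]])
    k=robot.get_calibration(cam);K=np.array(k['camera_matrix'])
    r,c=np.nonzero(d>0);D=d[r,c];P=np.stack([(c-K[0,2])/K[0,0]*D,(r-K[1,2])/K[1,1]*D,D],1)
    W=(P-np.array(k['t']))@np.array(k['R'])
    V=W[(np.hypot(W[:,0]-.627,W[:,1]+.269)<.02)&(W[:,2]>.14)&(W[:,2]<.2)];print(len(V),V[np.argsort(-V[:,2])[:8]].round(3).tolist())
a=[cv2.imread('pics/side5.png')[80:230,200:400],cv2.imread('pics/scene5.png')[100:250,370:570]]
cv2.imwrite('pics/c5.png',cv2.resize(cv2.hconcat(a),None,fx=2,fy=2))
```

```text
[ 0.62698583 -0.26904865  0.26207845] 17.725 [-5.17623890e-01  6.32435684e-01  9.50320653e-01  1.27325821e-04
  1.55964857e+00 -5.16834332e-01]
side [([147.1, 272.3], 0.64)]
20 [[0.625, -0.27, 0.151], [0.628, -0.264, 0.151], [0.629, -0.274, 0.149], [0.625, -0.268, 0.149], [0.631, -0.269, 0.149], [0.628, -0.264, 0.147], [0.625, -0.266, 0.147], [0.62, -0.27, 0.145]]
scene [([189.0, 463.2], 0.96)]
43 [[0.626, -0.268, 0.152], [0.628, -0.272, 0.152], [0.631, -0.269, 0.151], [0.63, -0.267, 0.151], [0.629, -0.27, 0.15], [0.631, -0.265, 0.15], [0.634, -0.271, 0.15], [0.627, -0.268, 0.148]]
```

View pics/c5.png

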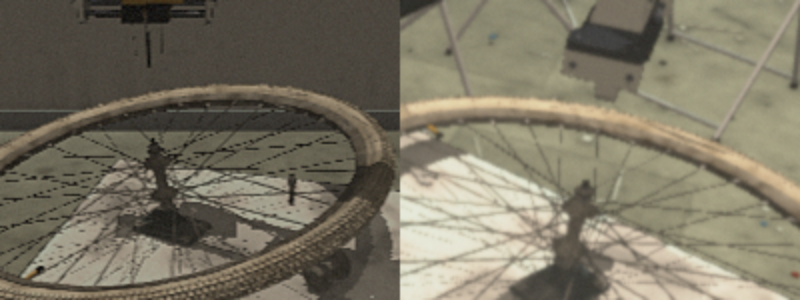

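Run:
```python
from h import *
for cam in ['scene','side']:
    k=robot.get_calibration(cam);K=np.array(k['camera_matrix'])
    for X in ([.627,-.269,.262],[.627,-.269,.152],[.627,-.269,.182]):
        p=K@(np.array(k['R'])@np.array(X)+np.array(k['t']));print(cam,X,(p[:2]/p[2]).round(1))
    im=cv2.imread(f'pics/{cam}5.png')
```

```text
scene [0.627, -0.269, 0.262] [472.  149.5]
scene [0.627, -0.269, 0.152] [462.6 190.7]
scene [0.627, -0.269, 0.182] [465.1 180. ]
side [0.627, -0.269, 0.262] [274.6 112.3]
side [0.627, -0.269, 0.152] [276.4 148.9]
side [0.627, -0.269, 0.182] [276.  139.3]
```

View pics/scene5.png

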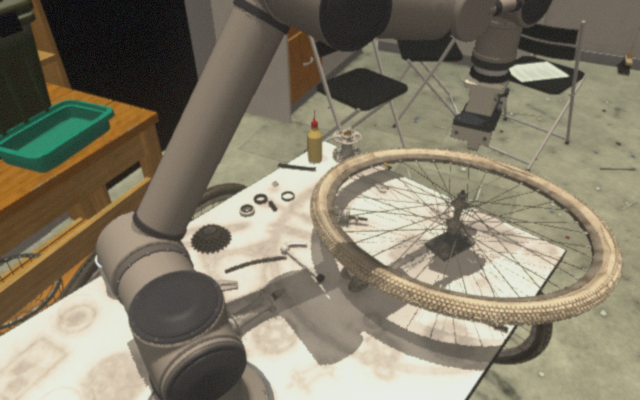

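Request:
apply_moves:
  plan:
    - {"tx": 0, "ty": 0, "yaw": 0, "tz": 0.012, "grip": -1}
    - {"tx": 0, "ty": 0, "yaw": 0, "tz": 0.03, "grip": -1}
    - {"tx": 0, "ty": 0, "yaw": 0, "tz": 0.05, "grip": -1}
    - {"tx": 0, "ty": 0, "yaw": 0, "tz": 0.066, "grip": -1}
    - {"tx": 0, "ty": 0, "yaw": 0, "tz": 0.076, "grip": -1}
    - {"tx": 0, "ty": 0, "yaw": 0, "tz": 0.08, "grip": -1}
    - {"tx": 0, "ty": 0, "yaw": 0, "tz": 0.08, "grip": -1}
    - {"tx": 0, "ty": 0, "yaw": 0, "tz": 0.08, "grip": -1}

```text
time: 18.92
tool_pos: [0.6276, -0.2677, 0.1835]
tool_rot: [3.14, 0.001, 1.571]
contact_force: [-0.0, -0.3, -0.1]
opening: 0.0005
```

Request:
apply_moves:
  plan:
    - {"tx": 0, "ty": 0, "yaw": 0, "tz": 0, "grip": -1}
    - {"tx": 0, "ty": 0, "yaw": 0, "tz": 0, "grip": -1}
    - {"tx": 0, "ty": 0, "yaw": 0, "tz": 0, "grip": -1}
    - {"tx": 0, "ty": 0, "yaw": 0, "tz": 0, "grip": -1}
    - {"tx": 0, "ty": 0, "yaw": 0, "tz": 0, "grip": -1}
    - {"tx": 0, "ty": 0, "yaw": 0, "tz": 0, "grip": -1}
    - {"tx": 0, "ty": 0, "yaw": 0, "tz": 0, "grip": -1}
    - {"tx": 0, "ty": 0, "yaw": 0, "tz": 0, "grip": -1}

```text
time: 19.92
tool_pos: [0.6273, -0.2676, 0.1827]
tool_rot: [3.142, -0.0, 1.571]
contact_force: [0.5, -0.2, 0.1]
opening: 0.0004
```

Run:
```python
from h import *
for cam in ['side','scene']:
    im,d=robot.read_camera(cam);save(cam+'6.png',im)
s=robot.observe();print(s['tool_pos'],s['time'])
a=[cv2.imread('pics/side6.png')[80:230,200:400],cv2.imread('pics/scene6.png')[100:250,370:570]]
cv2.imwrite('pics/c6.png',cv2.resize(cv2.hconcat(a),None,fx=2,fy=2))
```

```text
[ 0.6272625  -0.26754106  0.18266919] 20.025
```

View pics/c6.png

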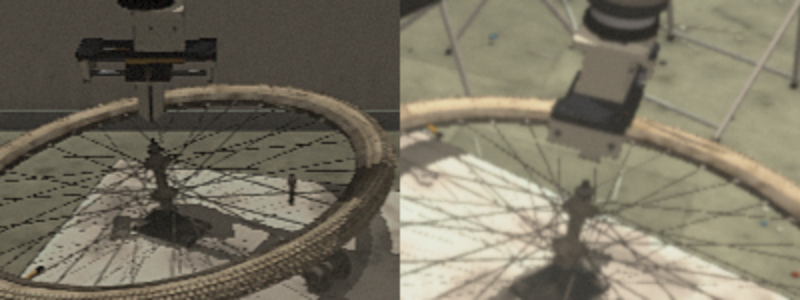

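Request:
apply_moves:
  plan:
    - {"tx": 0, "ty": 0, "yaw": 0, "tz": 0, "grip": -1}
    - {"tx": 0, "ty": 0, "yaw": 0, "tz": 0, "grip": -1}
    - {"tx": 0, "ty": 0, "yaw": 0, "tz": 0, "grip": -1}
    - {"tx": 0, "ty": 0, "yaw": 0, "tz": 0, "grip": -1}
    - {"tx": 0, "ty": 0, "yaw": 0, "tz": 0, "grip": -1}
    - {"tx": 0, "ty": 0, "yaw": 0, "tz": 0, "grip": -1}
    - {"tx": 0, "ty": 0, "yaw": 0, "tz": 0, "grip": -1}
    - {"tx": 0, "ty": 0, "yaw": 0, "tz": 0, "grip": -1}

```text
time: 21.02
tool_pos: [0.6273, -0.2675, 0.1827]
tool_rot: [-3.142, -0.0, 1.571]
contact_force: [-0.3, 0.0, 0.0]
opening: 0.0002
```

Request:
apply_moves:
  plan:
    - {"tx": 0, "ty": 0, "yaw": 0, "tz": 0, "grip": -1}
    - {"tx": 0, "ty": 0, "yaw": 0, "tz": 0, "grip": -1}
    - {"tx": 0, "ty": 0, "yaw": 0, "tz": 0, "grip": -1}
    - {"tx": 0, "ty": 0, "yaw": 0, "tz": 0, "grip": -1}
    - {"tx": 0, "ty": 0, "yaw": 0, "tz": 0, "grip": -1}
    - {"tx": 0, "ty": 0, "yaw": 0, "tz": 0, "grip": -1}

```text
time: 21.78
tool_pos: [0.6273, -0.2676, 0.1827]
tool_rot: [3.142, -0.0, 1.571]
contact_force: [0.0, 0.1, -0.3]
opening: 0.0004
```

The fingertips have been straight above the axle end for over 2.5 s, and there's a visible gap.

```bash
python3 -c "
from cell import robot
print(robot.hand_in())"
```

```text
the job is handed in; nothing more can be done
None
```

The fingertips pointed down at the freewheel, then the thin spacer ring, then the flanged nut, and finished at the upper end of the axle. They were still there when I handed the job in, at about 21.8 s of the 64 s allowed.

| Target | Fingertip position (m) | Height above its top | Hold |
|---|---|---|---|
| Freewheel | 0.362, 0.264, 0.065 | 31 mm | over 2 s |
| Spacer ring | 0.596, 0.181, 0.040 | 32 mm | over 2 s |
| Flanged nut | 0.632, 0.242, 0.038 | 31 mm | over 2 s |
| Axle end | 0.627, −0.268, 0.183 | 31 mm | over 2.5 s, still pointing |

- **Clearance:** between targets the fingertips rose to 0.20–0.26 m. The force readings stayed at noise level, about 1 N, so nothing was touched.
- **Final check:** pictures taken at each target agreed with the measured positions. The last ones show the fingertips straight above the axle end with a visible gap.
- **Disagreements:**
  - The network first put the axle end about 10 mm too high and 5 mm to the side. I used the depth readings instead, which both cameras agreed on and which match the stated 152 mm.
  - In the scene camera the network's best guess for the spacer ring was the headset cup. The side camera and the pictures settled which was which.
  - A wrist-camera check differed from the other cameras by up to about 5 mm.
- **Refused move:** one call was refused because its rows lacked some keys. The arm did not move and no time passed.

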